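Ready the dosing corner: stand the fallen bottle up, then hold the scoop ready to fill

TASK

On the laundry-room counter a detergent bottle has fallen over in its tray: first stand it upright in the tray, between its two neighbours, and let it go. Then draw the measuring scoop out of its leaning holder, turn it level with its mouth up, and finish while still holding it there, raised at least 15 cm above the counter and within about 15 cm (seen from above) of the bottle you stood up, touching nothing but the gripper. Leave the neighbours and the other things on the counter standing where they are.

Things in the scene. Friction and masses are not known exactly. Their poses are not given: they have to be found in the camera images.
- lane: Low aluminium tray (fixed), outside 78 wide (its x) x 390 long (its y) mm, floor 6 mm thick, a rim 5 mm thick all round rising to 18 mm above the counter. Origin: centre of its underside, on the counter; z up. The bottle and its two neighbours are in it.
- bottle: White plastic bottle, square section 52 x 52 mm, body 118 mm tall, then neck and grey 34 mm cap to 150 mm; about 0.2 kg, stiff. Origin: centre of its base; z runs base to cap. At the start it lies on a flat side on the tray floor along the tray, cap towards the tray's +y, axis 32 mm above the counter. Stand it anywhere in the gap between the neighbours.
- carton: Small cardboard packet, 50 x 50 x 94 mm tall, about 0.35 kg, standing loose at one end of the tray (which end varies), its centre about 153 mm from the tray's middle. Origin: centre of its base, z up. To be left alone.
- tub: Round jar, 52 mm diameter x 90 mm tall, about 0.35 kg, standing loose at the other end of the tray, its centre about 153 mm from the tray's middle. Origin: centre of its base, z up. To be left alone.
- holder: Steel scoop holder (fixed): foot plate 150 x 110 x 6 mm carrying a pocket open at its upper end, whose axis rises 50 degrees from level towards the holder's +x (away from the robot). Origin: middle of the foot's underside, z up. Pocket inside: 76 mm wide (y), 48 mm front to back. The cup sits up to 64 mm deep in it and slides out along the axis (scoop's +x); 70 mm of travel frees it.
- scoop: White plastic scoop, about 0.09 kg: open cup 60 (x) x 70 (y) x 45 (z) mm with a bar handle along +x. Origin: centre of the cup's underside; z points out of its open mouth (z straight up = level, mouth up). At the start the cup sits in the holder, handle (+x) rising 50 degrees above level away from the robot, mouth facing up and back to the robot; origin 42 mm above the counter, over the holder's.
- scoop_grip (a point): Point on the centre line of the scoop's handle, 95 mm from the scoop's origin along x and 37 mm along z. The handle is a straight stiff bar 16 mm wide (y) and 14 mm thick (z), from x = 30 to 155 mm, a good place to grip it. Axes as the scoop's.
- jar: Squat round jar, 72 mm diameter x 85 mm tall, loose on the counter near the holder. Origin: centre of its base. To be left alone.
- sponge_box: Small open white plastic box, 100 x 70 x 50 mm tall, loose on the counter. Origin: centre of its underside. To be left alone.

How it is judged:
By the outcome, as a careful person would: the job done as asked, in the order asked, and still so for the second after the job is handed in, while the arm keeps its last pose, push and grip.
It also fails if it takes over 67 s, if anything falls off the work surface, if the arm or the gripper's body presses on something with over 40 N, if the wrist force passes 120 N, or if a joint passes its speed limit or range.

ROBOT

A 6-joint arm with a two-finger parallel gripper is mounted at the origin on the work surface. World frame = base frame: x ahead of the robot, y to its left, z up, the work surface at z = 0. Lengths are in mm, angles in rad, forces in N, time in s.
With the tool pointing down it reaches from about 300 to 775 mm from the base axis. Payload 14.6 kg.
Tool frame: the origin (TCP) lies midway between the tips of the shut fingers; the grasp point (between the pads) lies behind it (manip.grip_depth is the z of the grasp point in the tool frame, in mm); z points along the fingers, y is the line along which they close (so a half turn about z gives the same grasp; the last joint's range is limited). The gripper opens to 94 mm and grips with 3 to 60 N. Pads are 16 mm wide; open, the fingers measure 119 mm over their backs; the gripper's body (75 mm by 177 mm) begins 78 mm behind the grasp point.
Start: joints at [1.044, 0.3, 1.521, -0, 1.321, -0.067], TCP at [244.069, 492.869, 205.446] pointing down, gripper open.
Joint ranges: [-3.03, 3.03], [-0.79, 2.21], [0.23, 2.52], [-1.04, 4.18], [0, 3.07], [-2.55, 2.55]. Speed limits (rad/s): [2.22, 2.22, 2.57, 3.14, 3.14, 3.14].

INTERFACE

Orientations are given as [roll, pitch, yaw] about the fixed x, y, z axes, in that order (R = Rz(yaw) Ry(pitch) Rx(roll)).
In Python, from cell import manip gives the robot as it stands.
- The arm moves only by the tool nudge_tcp, called after "Call:" as name(argument=value, ...) on one line, values as JSON. Schema: {"type":"object","properties":{"motion":{"type":"string"},"jaw":{"type":"number"},"squeeze":{"type":"number"},"only":{"type":"string"},"quiet":{"type":"boolean"},"lines":{"type":"string"}},"required":["motion"],"additionalProperties":false}. motion is a string of 1 to 5 rows, parted by a bar, with the numbers parted by commas; each row has 6 numbers: dx, dy, dz in mm, then a rotation vector rx, ry, rz in rad; each row is the pose to reach, as a shift and turn from the pose commanded when the call began, along the tool's axes at that moment; what a row does not reach only later rows make up. A row lasts 1/10 s, in which the tool goes at most 50 mm and 0.15 rad, less where a joint would pass 70% of its speed; a pose out of reach is approached as far as the arm can. jaw is the finger opening in mm, set as the call begins (left out keeps the last). The fingers move at their own pace and stop on an object; squeeze is the grip in N (left out, the last holds). Time passes only in rows, so rows that do not move let the fingers close. The tool returns the time, the measured TCP pose, the force, the opening and the grip force at its end. only (a regular expression) keeps the lines of the reply that match it, lines (a string "A,B") keeps lines A to B, and quiet returns only ok. Input that does not fit is refused with a message, and nothing moves.
- manip.read_state(): the state, without advancing time (a new reading comes with each control period).
- manip.camera(name): name is "side" or "top"; returns (picture, depth): 384x512x3 uint8, red, green, blue; 384x512 float32, mm along the optical axis (not along the pixel's ray), 0 where there is no reading.
- manip.camera_info(name): a dict with "K" (3x3 intrinsics, pixels), "rvec" (rotation vector, rad) and "tvec" (3), from world to camera coordinates, as OpenCV has them. Camera axes: x right, y down, z forward; pixel columns grow to the right and rows downward; lengths in mm; the calibration is good to about 2 mm. A picture is of the moment at which its call begins. camera_info takes no time and is no camera call.
- manip.sign_off(): hands the job in; it is judged then, once.
The state is a dict: "clock": time; "joints": joint angles; "qd": joint speeds; "effort": joint torques, N m; "eef_pos": TCP position; "eef_rot": TCP orientation; "wrist_force": force on the tool from outside, world axes, zero at the start; "moment": the same for the moment, N m; "finger_gap": finger opening in mm; "finger_force": force on a finger pad.
Only numpy, scipy, OpenCV 4.12 (cv2) and the standard library are available. Lean on these libraries where they do the work, as an engineer would, in place of code of your own. Each camera call takes 0.05 s, during which the arm holds its last target. There are 200 camera calls.

## Working session

There is one attempt and no reset: what is moved stays moved. The work goes in short steps, Python scripts to look and compute and a tool call to move; the robot and the scene stay as the last step left them, time stands still between calls to the robot, and variables do not carry over. Pictures are saved under pics/ and viewed, at most 10 in all, crops included, and the job is handed in when it is done.

```bash
ls; mkdir -p pics
```

Run:
```python
from cell import manip
import cv2,numpy as np
print(manip.read_state(), manip.grip_depth)
for n in("top","side"):
    p,d=manip.camera(n); cv2.imwrite(f"pics/{n}0.png",p[:,:,::-1]); np.savez(f"{n}0.npz",p=p,d=d); print(n,manip.camera_info(n))
```

```text
cell.py
pics
{'clock': 0.0, 'joints': array([ 1.04441068e+00,  3.00496099e-01,  1.52158769e+00, -4.75110452e-07,
        1.32068476e+00, -6.66370944e-02]), 'qd': array([ 0.00144911,  0.00149052, -0.00039366, -0.00142827, -0.00117735,
       -0.00017717]), 'effort': array([ 1.46060679e-04, -5.31794214e+01, -3.52752256e+01,  7.08879204e-02,
        2.41916638e-02, -5.03516742e-05]), 'eef_pos': array([243.9365027 , 492.65259027, 204.86982083]), 'eef_rot': array([-3.14041934e+00, -7.78411273e-05,  2.68184417e+00]), 'wrist_force': array([ 0.05209427, -0.39769908,  0.23605214]), 'moment': array([ 0.04928713, -0.02563392,  0.00665142]), 'finger_force': 0.0, 'finger_gap': 93.75855711392938} -18.8
top {'K': array([[457.28457918,   0.        , 257.49340499],
       [  0.        , 457.28457918, 190.3032371 ],
       [  0.        ,   0.        ,   1.        ]]), 'rvec': array([ 2.12051396, -2.1570996 ,  0.16544874]), 'tvec': array([  20.62349204,  556.38732805, 1161.80369354])}
side {'K': array([[400.31034118,   0.        , 260.38245068],
       [  0.        , 400.31034118, 194.66388655],
       [  0.        ,   0.        ,   1.        ]]), 'rvec': array([ 2.10539707, -0.88560804,  0.39386846]), 'tvec': array([-375.46199821,  351.58741007,  768.43021328])}
```
View pics/top0.png

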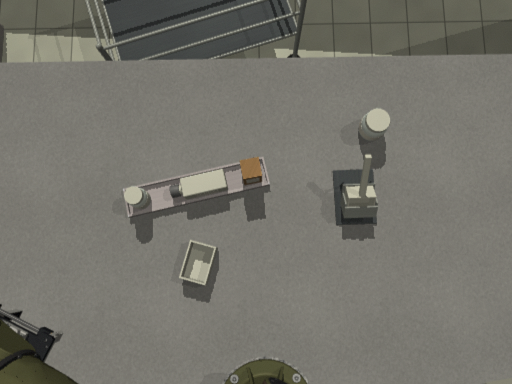

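View pics/side0.png

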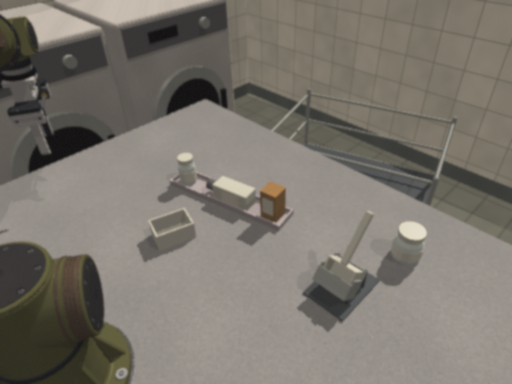

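The top picture shows the tray from (125,203) to (268,172), with the tub at (136,196), the bottle at (203,183) with its cap to the left at (175,189), and the carton at (251,170). The holder is at (360,203), its handle tip at (367,157), the jar at (375,122) and the box at (198,263). Next I'll measure them with depth.

Create h.py:
```python
import numpy as np,cv2
from cell import manip
from scipy.spatial.transform import Rotation as R
def cloud(n,d):
    c=manip.camera_info(n);K=c["K"];v,u=np.mgrid[:d.shape[0],:d.shape[1]]
    P=np.stack([(u-K[0,2])/K[0,0]*d,(v-K[1,2])/K[1,1]*d,d],-1)
    P=(P-c["tvec"])@R.from_rotvec(c["rvec"]).as_matrix()
    P[d<=0]=np.nan
    return P
```

Run:
```python
from h import *
np.set_printoptions(precision=1,suppress=True)
z=np.load("top0.npz");P=cloud("top",z["d"])
def box(name,u0,u1,v0,v1,zl,zh):
    q=P[v0:v1,u0:u1].reshape(-1,3);q=q[(q[:,2]>zl)&(q[:,2]<zh)]
    r=cv2.minAreaRect(q[:,:2].astype(np.float32)); print(name,len(q),"z",np.percentile(q[:,2],[5,50,95]),"mean",q.mean(0),"rect",r)
print("counter",np.nanmedian(P[300:360,100:200,2]))
box("tray",118,278,150,222,10,26)
box("bottlebody",184,232,160,205,50,68)
box("cap",165,181,178,200,30,60)
box("tub",122,150,180,212,80,100)
box("carton",238,266,155,190,85,105)
box("jar",355,395,105,145,78,95)
box("sponge",175,220,235,290,40,60)
box("foot",335,382,180,225,3,10)
box("handle",355,380,148,205,90,200)
z=np.load("side0.npz");P=cloud("side",z["d"])
print("side counter",np.nanmedian(P[250:290,200:290,2]))
box("handle",335,380,205,265,105,200)
box("tub",170,205,145,190,85,100)
box("body",205,260,172,212,50,68)
box("carton",255,292,175,225,90,100)
```

```text
counter -0.7854130580018546
tray 813 z [10.9 16.8 22. ] mean [569.5 175.7  16.6] rect ((574.954345703125, 177.2899932861328), (79.57218933105469, 390.0762634277344), 12.163793563842773)
bottlebody 822 z [52.8 57.  60.9] mean [577.4 150.   56.9] rect ((577.8418579101562, 152.0547332763672), (52.836936950683594, 114.23114013671875), 11.956500053405762)
cap 139 z [35.5 45.  50.4] mean [560.7 228.2  44.1] rect ((565.0713500976562, 226.27084350585938), (39.709815979003906, 34.81294250488281), 12.837016105651855)
tub 282 z [87.6 95.  98.4] mean [541.2 324.4  94.3] rect ((542.16259765625, 325.4919128417969), (44.58926010131836, 45.64216613769531), 54.624237060546875)
carton 396 z [ 94.9  99.3 103.1] mean [605.2  28.   99.1] rect ((605.9236450195312, 28.160890579223633), (50.31753921508789, 49.684383392333984), 10.514058113098145)
jar 448 z [80.2 84.2 87.9] mean [ 730.6 -305.    84.3] rect ((730.7057495117188, -305.24676513671875), (61.671775817871094, 60.57643508911133), 1.0360653400421143)
sponge 242 z [42.2 48.4 52.7] mean [370.9 170.5  48.2] rect ((372.42852783203125, 168.8042755126953),
[... 357 characters left out ...]
35888672), 85.1246109008789)
side counter -0.4656017985019245
handle 434 z [110.  147.2 183.6] mean [ 576.6 -252.5  147. ] rect ((576.6068725585938, -251.27804565429688), (78.68167877197266, 16.384370803833008), 1.060876488685608)
tub 150 z [87.1 95.1 97.7] mean [540.3 320.7  94. ] rect ((541.5778198242188, 323.5276184082031), (45.31570816040039, 44.03193664550781), 51.9490852355957)
body 527 z [52.  57.1 59.6] mean [576.  149.3  56.8] rect ((579.3515625, 153.25848388671875), (57.20207977294922, 120.0120849609375), 12.365997314453125)
carton 214 z [90.9 98.4 99.8] mean [602.9  24.1  97.3] rect ((607.216064453125, 28.305879592895508), (53.08613586425781, 52.34738540649414), 8.882845878601074)
```

Add to h.py:
```python
np.set_printoptions(precision=3,suppress=True)
TY=np.radians(12.1); TC=np.array([575,177,0.])
ex=np.array([np.cos(TY),np.sin(TY),0]); ey=np.array([-np.sin(TY),np.cos(TY),0]); ez=np.array([0,0,1.])
def frame(y,z): return np.column_stack([np.cross(y,z),y,z])
def tilt(a,y=ex,lat=ey): a=np.radians(a);return frame(y,-np.sin(a)*lat-np.cos(a)*ez)
def tr(x,y,z): return TC+x*ex+y*ey+z*ez
def rel(pos,Rt,grasp=True):
    """shift, rotvec from the present pose in tool axes; pos is the grasp point"""
    s=manip.read_state();R0=R.from_euler("xyz",s["eef_rot"]).as_matrix()
    tcp=np.array(pos)-(manip.grip_depth*Rt[:,2] if grasp else 0)
    print("d",(R0.T@(tcp-s["eef_pos"])).round(1),"r",R.from_matrix(R0.T@Rt).as_rotvec().round(3),"q",s["joints"].round(2),"F",s["wrist_force"].round(1),"gap",round(s["finger_gap"],1),"t",round(s["clock"],1))
```

```bash
python3 -c "
from h import *
rel(tr(3,4,190),tilt(0))
z=np.load('side0.npz');P=cloud('side',z['d'])
q=P[205:268,335:380].reshape(-1,3);q=q[(q[:,2]>110)&(q[:,2]<205)&(abs(q[:,1]+251)<25)]
c=q.mean(0);print(c,np.linalg.svd(q-c,full_matrices=False)[2][0],q[:,2].max())
z=np.load('top0.npz');P=cloud('top',z['d'])
q=P[148:185,355:380].reshape(-1,3);q=q[(q[:,2]>110)&(q[:,2]<205)]
c=q.mean(0);print(c,np.linalg.svd(q-c,full_matrices=False)[2][0],q[:,2].max())
q=P[180:225,335:382].reshape(-1,3);q=q[(q[:,2]>55)&(q[:,2]<90)];print(len(q),cv2.minAreaRect(q[:,:2].astype(np.float32)))
"
```

```text
d [-436.6 -131.    33.9] r [-0.001  0.     0.9  ] q [ 1.04  0.3   1.52 -0.    1.32 -0.07] F [-0.4 -0.2  1.1] gap 94.6 t 0.1
[ 578.367 -252.51   149.112] [-0.649 -0.011 -0.761] 188.3125491865493
[ 584.35  -249.115  157.951] [-0.651 -0.004 -0.759] 189.52669772456775
732 ((528.1421508789062, -251.16552734375), (89.02406311035156, 85.12911224365234), 1.1496354341506958)
```

Call:
nudge_tcp(motion="-50,-15,4,0,0,0.1 | -100,-30,8,0,0,0.2 | -150,-45,12,0,0,0.3 | -200,-60,15,0,0,0.42 | -240,-72,18,0,0,0.55", jaw=94, squeeze=30)

```text
clock: 0.6
eef_pos: [427.4, 321.0, 187.3]
eef_rot: [-3.141, 0.0, 2.127]
wrist_force: [0.5, 1.2, 0.4]
finger_gap: 94.0
finger_force: 0.0
```

```bash
python3 -c "
from h import *
rel(tr(3,4,190),tilt(0));rel(tr(3,4,190),tilt(25))"
```

```text
d [-197.5   53.5   16.1] r [-0.     0.     0.345] q [ 0.58  0.28  1.59 -0.    1.27  0.02] F [0.5 1.2 0.4] gap 94.0 t 0.6
d [-205.    50.8   14.3] r [ 0.075 -0.432  0.34 ] q [ 0.58  0.28  1.59 -0.    1.27  0.02] F [0.5 1.2 0.4] gap 94.0 t 0.6
```

Call:
nudge_tcp(motion="-45,11,3,0.02,-0.1,0.07 | -90,22,6,0.03,-0.2,0.15 | -135,33,9,0.05,-0.3,0.24 | -205,51,14,0.075,-0.43,0.34 | -205,51,14,0.075,-0.43,0.34")

```text
clock: 1.1
eef_pos: [579.7, 174.8, 171.6]
eef_rot: [-3.139, 0.438, 1.785]
wrist_force: [-0.6, -0.2, -0.6]
finger_gap: 94.0
finger_force: 0.0
```

```bash
python3 -c "
from h import *
rel(tr(3,4,150),tilt(40))"
```

```text
d [10.8 -1.  34.7] r [-0.001 -0.26   0.003] q [ 0.42  0.52  1.36 -0.44  1.38  0.31] F [-0.6 -0.2 -0.6] gap 94.0 t 1.1
```

Call:
nudge_tcp(motion="4,0,10,0,-0.1,0 | 8,0,20,0,-0.2,0 | 11,-1,35,0,-0.28,0 | 11,-1,35,0,-0.28,0")

```text
clock: 1.5
eef_pos: [576.8, 171.9, 133.8]
eef_rot: [-3.132, 0.715, 1.796]
wrist_force: [-0.6, -0.1, -0.8]
finger_gap: 94.1
finger_force: 0.0
```

```bash
python3 -c "
from h import *
rel(tr(3,4,100),tilt(42));rel(tr(3,4,43),tilt(42));"
```

```text
d [28.8  2.7 38.2] r [-0.001 -0.018  0.01 ] q [ 0.51  0.63  1.37 -0.68  1.43  0.49] F [-0.6 -0.1 -0.8] gap 94.1 t 1.5
d [66.2  3.1 81.2] r [-0.001 -0.018  0.01 ] q [ 0.51  0.63  1.37 -0.68  1.43  0.49] F [-0.6 -0.1 -0.8] gap 94.1 t 1.5
```

Call:
nudge_tcp(motion="15,1,20,0,-0.01,0.01 | 30,2,40,0,-0.02,0.01 | 45,3,58,0,-0.02,0.01 | 60,3,74,0,-0.02,0.01 | 66,3,81,0,-0.02,0.01")

```text
clock: 2.0
eef_pos: [581.8, 168.7, 31.8]
eef_rot: [3.136, 0.731, 1.775]
wrist_force: [0.4, 1.3, -0.6]
finger_gap: 94.0
finger_force: 0.0
```

Call:
nudge_tcp(motion="0,0,0,0,0,0 | 0,0,0,0,0,0")

```text
clock: 2.2
eef_pos: [582.7, 169.1, 34.1]
eef_rot: [3.131, 0.733, 1.772]
wrist_force: [0.3, -0.0, 0.3]
finger_gap: 93.9
finger_force: 0.0
```

```bash
python3 -c "
from h import *
rel(tr(3,4,43),tilt(42))
p,d=manip.camera('side');q,d=manip.camera('top')
p=cv2.resize(p[130:270,130:340],None,fx=2.5,fy=2.5);q=cv2.resize(q[120:260,110:300],None,fx=2.5,fy=2.5)
cv2.imwrite('pics/a.png',np.hstack([p[:,:400],q[:,:400]])[:,:,::-1])"
```

```text
d [ 3.9 -2.9  3.2] r [ 0.004 -0.    -0.008] q [ 0.51  0.78  1.39 -0.73  1.3   0.63] F [ 0.3 -0.   0.3] gap 93.9 t 2.2
```

View pics/a.png

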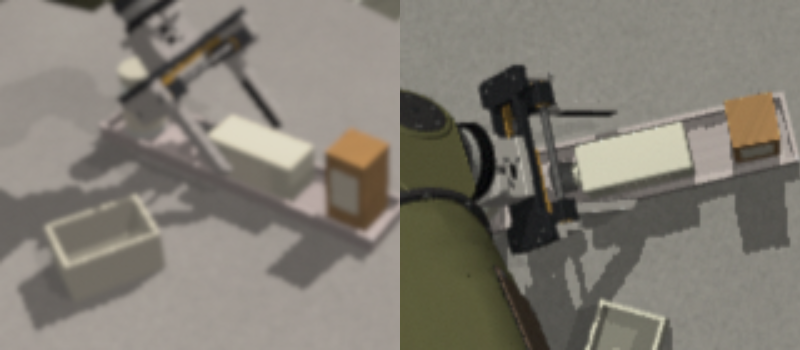

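The fingers straddle the body near its cap end (side view about (215,150), top view (590,115)/(590,205)), clear of the tub. I'll correct slightly and close.

Call:
nudge_tcp(motion="3,-3,3,0,0,-0.008 | 3,-3,3,0,0,-0.008")

```text
clock: 2.5
eef_pos: [578.8, 168.5, 28.3]
eef_rot: [3.141, 0.734, 1.785]
wrist_force: [-0.3, 0.5, 0.3]
finger_gap: 94.1
finger_force: 0.0
```

Call:
nudge_tcp(motion="0,0,0,0,0,0 | 0,0,0,0,0,0 | 0,0,0,0,0,0 | 0,0,0,0,0,0 | 0,0,0,0,0,0", jaw=45, squeeze=35)

```text
clock: 3.0
eef_pos: [579.2, 168.5, 28.4]
eef_rot: [3.14, 0.734, 1.784]
wrist_force: [-1.8, 0.7, 0.6]
finger_gap: 57.6
finger_force: 0.8
```

Call:
nudge_tcp(motion="0,0,0,0,0,0 | 0,0,0,0,0,0 | 0,0,0,0,0,0 | 0,0,0,0,0,0 | 0,0,0,0,0,0", jaw=45, squeeze=35)

```text
clock: 3.5
eef_pos: [579.2, 168.4, 28.4]
eef_rot: [3.14, 0.734, 1.784]
wrist_force: [-2.6, -1.1, 1.4]
finger_gap: 51.8
finger_force: 34.9
```

```bash
python3 -c "
from h import *
rel(tr(3,4,43),tilt(42));rel(tr(2,4,140),tilt(42))"
```

```text
d [ 0.1  0.7 -0.9] r [0.003 0.001 0.001] q [ 0.51  0.78  1.41 -0.73  1.3   0.63] F [-2.6 -1.1  1.4] gap 51.8 t 3.5
d [-64.9  -0.2 -72.9] r [0.003 0.001 0.001] q [ 0.51  0.78  1.41 -0.73  1.3   0.63] F [-2.6 -1.1  1.4] gap 51.8 t 3.5
```

Call:
nudge_tcp(motion="-10,0,-11,0,0,0 | -25,0,-28,0,0,0 | -45,0,-50,0,0,0 | -65,0,-73,0,0,0 | -72,0,-80,0,0,0")

```text
clock: 4.0
eef_pos: [580.1, 169.3, 140.0]
eef_rot: [3.133, 0.733, 1.779]
wrist_force: [-0.3, 0.2, -1.8]
finger_gap: 51.9
finger_force: 34.9
```

Call:
nudge_tcp(motion="0,0,0,0,0.12,0 | 0,0,0,0,0.24,0 | 0,0,0,0,0.36,0 | 0,0,0,0,0.48,0 | 0,0,0,0,0.6,0")

```text
clock: 4.5
eef_pos: [579.2, 168.7, 136.3]
eef_rot: [3.139, 0.13, 1.785]
wrist_force: [0.3, 0.7, -2.9]
finger_gap: 51.9
finger_force: 34.9
```

```bash
python3 -c "
from h import *
rel(tr(1,10,155),tilt(-10))
rel(tr(1,10,155),tilt(-48))"
```

```text
d [22.  -1.3 -3. ] r [0.003 0.304 0.003] q [ 0.28  0.49  1.43 -0.14  1.23  0.11] F [ 0.3  0.7 -2.9] gap 51.9 t 4.5
d [ 31.9  -1.3 -10.3] r [0.002 0.967 0.004] q [ 0.28  0.49  1.43 -0.14  1.23  0.11] F [ 0.3  0.7 -2.9] gap 51.9 t 4.5
```

Call:
nudge_tcp(motion="6,0,-2,0,0.12,0 | 12,0,-4,0,0.24,0 | 18,0,-6,0,0.36,0 | 22,0,-8,0,0.48,0 | 26,-1,-9,0,0.6,0")

```text
clock: 5.0
eef_pos: [572.6, 194.7, 141.9]
eef_rot: [3.139, -0.47, 1.786]
wrist_force: [-0.6, 0.4, -2.6]
finger_gap: 51.7
finger_force: 34.9
```

Call:
nudge_tcp(motion="2,0,2,0,0.12,0 | 4,0,4,0,0.24,0 | 6,0,5,0,0.367,0 | 6,0,5,0,0.367,0")

```text
clock: 5.4
eef_pos: [570.3, 200.6, 137.1]
eef_rot: [-3.136, -0.835, 1.778]
wrist_force: [-0.4, 0.8, -3.2]
finger_gap: 51.7
finger_force: 34.9
```

```bash
python3 -c "
from h import *
rel(tr(1,10,155),tilt(-48));rel(tr(1,10,105),tilt(-48))
np.savez('b.npz',p=0)
p,dp=manip.camera('side');q,dq=manip.camera('top');np.savez('b.npz',s=dp,t=dq)
p=cv2.resize(p[90:230,130:340],None,fx=2.5,fy=2.5);q=cv2.resize(q[110:250,110:300],None,fx=2.5,fy=2.5)
cv2.imwrite('pics/b.png',np.hstack([p[:,:400],q[:,:400]])[:,:,::-1])"
```

```text
d [ 3.9  0.7 -3.7] r [-0.002  0.003 -0.003] q [-0.05  0.6   1.47  0.81  1.42 -0.54] F [-0.4  0.8 -3.2] gap 51.7 t 5.4
d [-33.2   0.9  29.9] r [-0.002  0.003 -0.003] q [-0.05  0.6   1.47  0.81  1.42 -0.54] F [-0.4  0.8 -3.2] gap 51.7 t 5.4
```

View pics/b.png

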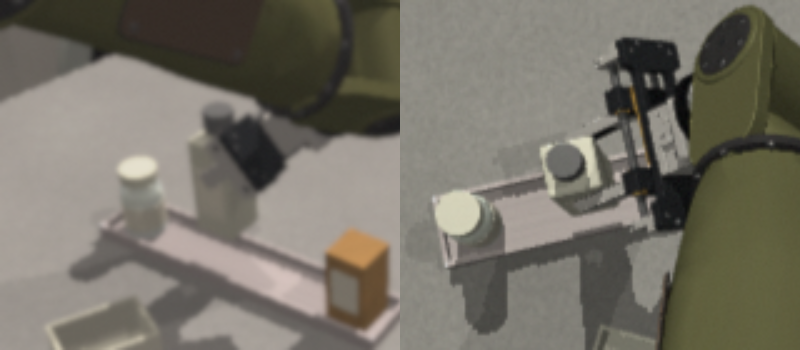

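The bottle is held about upright above the gap (side crop (222,180), cap (218,115); top crop cap (566,162)), and the gripper is clear of the carton. I'll measure its tilt and position.

```bash
python3 -c "
from h import *
z=np.load('b.npz')
P=cloud('top',z['t']);q=P[160:195,160:200].reshape(-1,3);c=q[q[:,2]>195];print('cap',len(c),np.median(c,0),((np.median(c,0)-TC)@np.c_[ex,ey,ez]))
P=cloud('side',z['s']);q=P[125:190,195:245].reshape(-1,3);t=(q-TC)@np.c_[ex,ey,ez]
t=t[(t[:,2]>62)&(t[:,2]<175)&(abs(t[:,0])<45)&(abs(t[:,1]-20)<45)]
for a in range(60,180,12):
  m=t[(t[:,2]>a)&(t[:,2]<a+12)]
  if len(m)>5: print(a,len(m),np.percentile(m,[2,10,50,90,98],axis=0)[:,:2].T.round(1).tolist())
print(t[:,2].min())
"
```

```text
cap 209 [569.94  195.518 214.307] [ -1.066  19.167 214.307]
60 39 [[-26.1, -25.8, -23.9, 13.8, 20.8], [-6.8, -5.9, -0.2, 36.3, 40.7]]
72 83 [[-27.3, -26.9, -23.8, 10.7, 20.1], [-8.2, -7.3, -1.5, 33.4, 42.1]]
84 86 [[-27.5, -26.6, -23.7, 12.3, 19.8], [-7.5, -6.5, 0.1, 37.0, 41.6]]
96 80 [[-27.8, -26.3, -23.7, 2.2, 18.6], [-7.9, -6.9, 2.4, 34.2, 41.4]]
108 67 [[-27.9, -26.2, -24.2, -11.9, -7.1], [-7.4, -6.0, 8.9, 35.5, 42.1]]
120 60 [[-27.0, -26.3, -24.5, -20.2, -13.0], [-7.2, -5.8, 11.7, 38.2, 43.4]]
132 37 [[-37.1, -35.5, -24.8, -21.5, -19.0], [-6.3, -5.1, 7.8, 40.3, 43.0]]
144 52 [[-38.7, -37.4, -31.2, -23.3, -22.3], [-4.0, -2.3, 18.2, 39.3, 43.6]]
156 60 [[-38.3, -37.3, -26.1, -23.7, -23.4], [-12.7, -7.6, 14.2, 37.0, 41.1]]
168 26 [[-36.5, -34.7, -25.1, -23.1, -22.2], [-4.1, 0.8, 24.8, 40.1, 43.0]]
64.15270779815259
```

Call:
nudge_tcp(motion="-7,0,7,0,0,0 | -18,0,16,0,0,0 | -28,0,25,0,0,0 | -36,0,32,0,0,0 | -40,0,36,0,0,0")

```text
clock: 6.0
eef_pos: [570.4, 202.0, 84.3]
eef_rot: [-3.141, -0.833, 1.784]
wrist_force: [-0.3, 0.6, -1.1]
finger_gap: 51.9
finger_force: 34.9
```

Call:
nudge_tcp(motion="0,0,0,0,0,0 | 0,0,0,0,0,0", only="pos|wrist")

```text
eef_pos: [571.1, 201.9, 86.1]
wrist_force: [0.2, 1.0, -1.8]
```

Call:
nudge_tcp(motion="-1,0,1,0,0,0 | -2,0,2,0,0,0 | -2,0,2,0,0,0", only="pos|wrist")

```text
eef_pos: [570.9, 202.0, 83.1]
wrist_force: [-1.0, 0.3, -2.8]
```

Call:
nudge_tcp(motion="-0.7,0,0.7,0,0,0 | -1.2,0,1,0,0,0 | -1.2,0,1,0,0,0", only="pos|wrist")

```text
eef_pos: [570.9, 202.0, 81.5]
wrist_force: [0.3, -0.8, -1.8]
```

Call:
nudge_tcp(motion="-0.7,0,0.7,0,0,0 | -1.2,0,1,0,0,0 | -1.2,0,1,0,0,0", only="pos|wrist")

```text
eef_pos: [570.9, 201.9, 79.9]
wrist_force: [0.2, 0.2, -1.4]
```

Call:
nudge_tcp(motion="-0.7,0,0.7,0,0,0 | -0.7,0,0.7,0,0,0 | -0.7,0,0.7,0,0,0", only="pos|wrist")

```text
eef_pos: [571.0, 202.0, 79.1]
wrist_force: [-0.4, -1.1, -0.5]
```

Call:
nudge_tcp(motion="-0.7,0,0.7,0,0,0 | -0.7,0,0.7,0,0,0 | -0.7,0,0.7,0,0,0", only="pos|wrist")

```text
eef_pos: [571.0, 201.9, 79.0]
wrist_force: [-3.4, -3.8, 8.1]
```

```bash
python3 -c "
from h import *
d=manip.camera('top')[1]
P=cloud('top',d);q=P[160:195,160:200].reshape(-1,3);c=q[q[:,2]>140];print('cap',len(c),np.median(c,0),((np.median(c,0)-TC)@np.c_[ex,ey,ez]))"
```

```text
cap 181 [570.414 196.265 155.453] [ -0.446  19.799 155.453]
```

Call:
nudge_tcp(motion="0.3,0,-0.3,0,0,0 | 0.3,0,-0.3,0,0,0 | 0.3,0,-0.3,0,0,0 | 0.3,0,-0.3,0,0,0 | 0.3,0,-0.3,0,0,0", jaw=90, only="wrist|gap")

```text
wrist_force: [-0.5, 0.0, 0.1]
finger_gap: 87.7
```

Call:
nudge_tcp(motion="0,0,0,0,0,0 | 0,0,0,0,0,0 | 0,0,0,0,0,0 | 0,0,0,0,0,0", only="wrist|gap")

```text
wrist_force: [0.1, -0.8, -0.2]
finger_gap: 90.5
```

Call:
nudge_tcp(motion="0,0,-8,0,0,0 | 0,0,-25,0,0,0 | 0,0,-50,0,0,0 | 0,0,-85,0,0,0 | 0,0,-120,0,0,0")

```text
clock: 9.15
eef_pos: [589.8, 113.4, 161.0]
eef_rot: [3.139, -0.832, 1.786]
wrist_force: [0.1, -0.1, -0.2]
finger_gap: 90.1
finger_force: 0.0
```

```bash
python3 -c "
from h import *
rel([640,-20,330],tilt(0,np.array([0,1,0]),ex));rel([640,-20,330],tilt(0,np.array([0,-1,0]),ex))
p,dp=manip.camera('side');q,dq=manip.camera('top');
p=cv2.resize(p[90:230,130:340],None,fx=2.5,fy=2.5);q=cv2.resize(q[110:250,110:300],None,fx=2.5,fy=2.5)
cv2.imwrite('pics/c.png',np.hstack([p[:,:400],q[:,:400]])[:,:,::-1])"
```

```text
d [  16.1   21.  -205.3] r [ 0.564 -0.696 -1.272] q [-0.19  0.62  1.38  0.75  1.55 -0.58] F [ 0.1 -0.1 -0.2] gap 90.1 t 9.2
d [  16.1   21.  -205.3] r [-0.736 -0.596  1.669] q [-0.19  0.62  1.38  0.75  1.55 -0.58] F [ 0.1 -0.1 -0.2] gap 90.1 t 9.2
```

View pics/c.png

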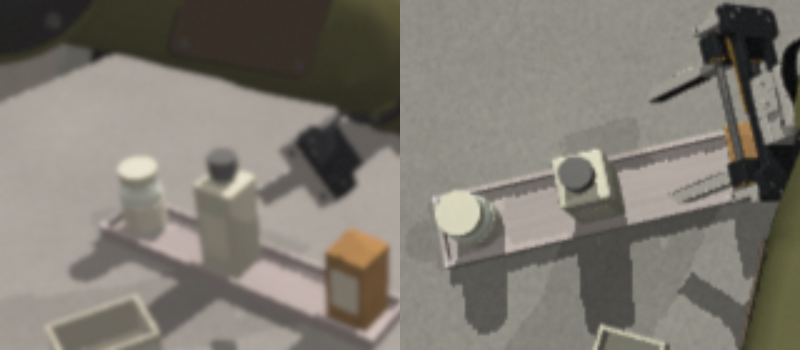

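The bottle stands upright by itself between the tub and the carton (side crop (228,215), cap (222,163)), and the gripper is free. Now for the scoop.

Call:
nudge_tcp(motion="37,0,-33,0,-0.1,0 | 60,0,-60,0,-0.23,0 | 80,0,-75,0,-0.36,0 | 89,0,-80,0,-0.49,0 | 89,0,-80,0,-0.62,0", jaw=60, only="pos")

```text
eef_pos: [589.7, 115.8, 281.6]
```

Add to h.py:
```python
Y=np.array([0,-1.,0]);X=np.array([1.,0,0])
def fwd(a): return tilt(a,Y,-X)
```

```bash
python3 -c "
from h import *
rel([540,-160,250],fwd(0));rel([577.2,-250.5,138.6],fwd(50))"
```

```text
d [-263.7 -107.4   -4.4] r [-0.18  -0.154  1.778] q [ 0.04  0.38  1.25  0.2   1.54 -0.18] F [ 0.1  0.2 -0.5] gap 60.2 t 9.8
d [-382.5  -76.7   77.8] r [-0.926  0.472  1.554] q [ 0.04  0.38  1.25  0.2   1.54 -0.18] F [ 0.1  0.2 -0.5] gap 60.2 t 9.8
```

Call:
nudge_tcp(motion="-45,-15,0,-0.02,-0.02,0.14 | -90,-35,0,-0.04,-0.04,0.28 | -130,-50,0,-0.05,-0.05,0.42 | -170,-65,0,-0.07,-0.06,0.56 | -205,-80,0,-0.08,-0.07,0.7", only="pos")

```text
eef_pos: [552.9, -98.7, 235.1]
```

```bash
python3 -c "
from h import *
rel([540,-180,250],fwd(20));rel([577.2,-250.5,138.6],fwd(50))"
```

```text
d [-74.2  33.1  -7.9] r [-0.288  0.224  1.039] q [-0.3   0.31  1.45  0.13  1.4   0.17] F [-0.2 -0.9 -0.1] gap 59.6 t 10.2
d [-127.2  110.5   89.1] r [-0.558  0.694  0.948] q [-0.3   0.31  1.45  0.13  1.4   0.17] F [-0.2 -0.9 -0.1] gap 59.6 t 10.2
```

Call:
nudge_tcp(motion="-15,6,-2,-0.04,0.03,0.14 | -30,12,-4,-0.08,0.06,0.28 | -45,20,-5,-0.12,0.09,0.42 | -60,27,-7,-0.16,0.12,0.56 | -74,33,-8,-0.19,0.15,0.69", only="pos")

```text
eef_pos: [547.4, -178.8, 232.8]
```

```bash
python3 -c "
from h import *
rel([525,-250.5,220],fwd(30));rel([523.6,-250.5,183.6],fwd(50))"
```

```text
d [-44.3  62.1  18.6] r [-0.129  0.245  0.339] q [-0.47  0.22  1.59  0.21  1.15  0.67] F [0.4 0.6 0.2] gap 60.0 t 10.8
d [-49.7  63.   50.6] r [-0.189  0.59   0.315] q [-0.47  0.22  1.59  0.21  1.15  0.67] F [0.4 0.6 0.2] gap 60.0 t 10.8
```

Call:
nudge_tcp(motion="-15,20,10,-0.04,0.12,0.06 | -25,35,20,-0.08,0.24,0.12 | -35,50,30,-0.11,0.36,0.19 | -42,58,40,-0.15,0.48,0.25 | -50,63,50,-0.189,0.59,0.315", only="pos")

```text
eef_pos: [539.9, -246.4, 176.0]
```

Call:
nudge_tcp(motion="0,0,0,0,0,0 | 0,0,0,0,0,0 | 0,0,0,0,0,0", only="pos")

```text
eef_pos: [541.7, -245.3, 178.0]
```

```bash
python3 -c "
from h import *
rel([523.6,-250.5,183.6],fwd(50));rel([577.2,-250.5,138.6],fwd(50))"
```

```text
d [-7.5  5.   1.5] r [-0.028  0.039  0.034] q [-0.72  0.17  1.98  1.09  0.61 -0.01] F [-0.9 -0.7  0.1] gap 60.1 t 11.6
d [-4.8  7.  71.4] r [-0.028  0.039  0.034] q [-0.72  0.17  1.98  1.09  0.61 -0.01] F [-0.9 -0.7  0.1] gap 60.1 t 11.6
```

```bash
python3 -c "
from h import *
rel([540,-250.5,191.6],fwd(35))"
```

```text
d [4.6 5.6 7.8] r [-0.024 -0.223  0.037] q [-0.72  0.17  1.98  1.09  0.61 -0.01] F [-0.9 -0.7  0.1] gap 60.1 t 11.6
```

Call:
nudge_tcp(motion="0,5,-5,-0.02,-0.1,0.03 | 5,8,-10,-0.02,-0.22,0.03 | 5,8,-10,-0.02,-0.22,0.03", only="pos")

```text
eef_pos: [538.3, -254.3, 189.8]
```

```bash
python3 -c "
from h import *
rel([540,-250.5,191.6],fwd(35))
rel([577.2,-250.5,138.6],fwd(35))"
```

```text
d [ 2.4 -3.8 18.3] r [ 0.001 -0.001  0.007] q [-0.67  0.17  1.84  0.57  0.71  0.54] F [ 0.   0.8 -0.3] gap 60.2 t 11.8
d [ 2.5 -3.9 83. ] r [ 0.001 -0.001  0.007] q [-0.67  0.17  1.84  0.57  0.71  0.54] F [ 0.   0.8 -0.3] gap 60.2 t 11.8
```

Call:
nudge_tcp(motion="1,-2,15,0,0,0 | 2,-4,30,0,0,0.007 | 2,-4,45,0,0,0.007 | 2,-4,45,0,0,0.007 | 2,-4,45,0,0,0.007", only="pos")

```text
eef_pos: [565.2, -249.2, 152.5]
```

```bash
python3 -c "
from h import *
rel([577.2,-250.5,138.6],fwd(35))
p,dp=manip.camera('side');q,dq=manip.camera('top');np.savez('d.npz',s=dp,t=dq)
p=cv2.resize(p[150:310,270:430],None,fx=2.5,fy=2.5);q=cv2.resize(q[100:260,270:430],None,fx=2.5,fy=2.5)
cv2.imwrite('pics/d.png',np.hstack([p[:,:400],q[:,:400]])[:,:,::-1])"
```

```text
d [ 1.7  1.4 37.1] r [-0.003 -0.004 -0.001] q [-0.62  0.26  1.83  0.62  0.63  0.52] F [-0.5 -0.   0.5] gap 60.3 t 12.3
```

View pics/d.png

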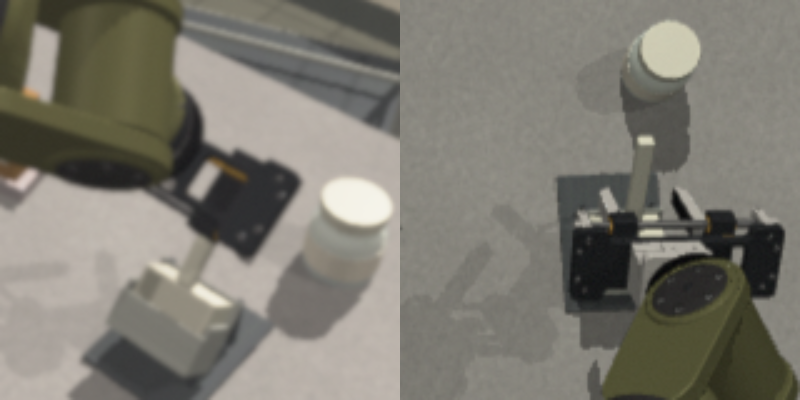

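The fingers stand on both sides of the handle (top crop fingers at (608,200) and (685,205), handle at (641,185)). Next I'll advance and close.

Call:
nudge_tcp(motion="1,1,15,0,0,0 | 1,1,28,0,0,0 | 2,1,37,0,0,0 | 2,1,37,0,0,0 | 2,1,37,0,0,0", only="pos|wrist")

```text
eef_pos: [587.9, -250.1, 122.7]
wrist_force: [0.4, 0.5, -0.1]
```

```bash
python3 -c "
from h import *
rel([577.2,-250.5,138.6],fwd(35))"
```

```text
d [ 0.3  0.4 -0.4] r [-0.003 -0.004 -0.002] q [-0.6   0.35  1.8   0.65  0.57  0.49] F [ 0.4  0.5 -0.1] gap 59.9 t 12.9
```

Call:
nudge_tcp(motion="0,0,0,0,0,0 | 0,0,0,0,0,0 | 0,0,0,0,0,0 | 0,0,0,0,0,0 | 0,0,0,0,0,0", jaw=25, squeeze=10, only="wrist|finger")

```text
wrist_force: [-0.6, 0.3, 0.2]
finger_gap: 26.0
finger_force: 0.0
```

Call:
nudge_tcp(motion="0,0,0,0,0,0 | 0,0,0,0,0,0 | 0,0,0,0,0,0 | 0,0,0,0,0,0 | 0,0,0,0,0,0", jaw=12, squeeze=10, only="wrist|finger")

```text
wrist_force: [-1.4, 0.0, 1.0]
finger_gap: 16.2
finger_force: 9.9
```

Call:
nudge_tcp(motion="0,0,0,0,0,0 | 0,0,0,0,0,0 | 0,0,0,0,0,0 | 0,0,0,0,0,0 | 0,0,0,0,0,0", jaw=8, squeeze=10, only="wrist|finger")

```text
wrist_force: [0.1, 0.1, -0.2]
finger_gap: 16.0
finger_force: 9.9
```

Call:
nudge_tcp(motion="0,0,0,0,0,0 | 0,0,0,0,0,0 | 2,0,-0.5,0,0,0 | 4,0,-1,0,0,0 | 8,0,-2.1,0,0,0", jaw=8, squeeze=45, only="pos|wrist|finger")

```text
eef_pos: [593.2, -250.1, 128.8]
wrist_force: [-0.4, -0.3, 0.2]
finger_gap: 15.3
finger_force: 44.9
```

Call:
nudge_tcp(motion="4,0,-1,0,0,0 | 8,0,-2.1,0,0,0 | 12,0,-3.2,0,0,0 | 16,0,-4.3,0,0,0 | 20,0,-5.4,0,0,0", only="pos|wrist|finger")

```text
eef_pos: [606.7, -250.3, 145.3]
wrist_force: [-0.9, -0.1, -1.4]
finger_gap: 15.6
finger_force: 44.9
```

Call:
nudge_tcp(motion="6,0,-1.6,0,0,0 | 12,0,-3.2,0,0,0 | 18,0,-4.8,0,0,0 | 24,0,-6.4,0,0,0 | 30,0,-8,0,0,0", only="pos|wrist|finger")

```text
eef_pos: [626.7, -250.4, 169.2]
wrist_force: [-1.0, 0.2, -0.9]
finger_gap: 15.5
finger_force: 44.9
```

Call:
nudge_tcp(motion="6,0,-1.6,0,0,0 | 12,0,-3.2,0,0,0 | 18,0,-4.8,0,0,0 | 24,0,-6.4,0,0,0 | 30,0,-8,0,0,0", only="pos|wrist|finger")

```text
eef_pos: [646.6, -250.5, 193.0]
wrist_force: [-0.3, -0.4, -0.2]
finger_gap: 15.7
finger_force: 44.9
```

```bash
python3 -c "
from h import *
rel([660,-250.5,260],fwd(35))
p,dp=manip.camera('side');np.savez('e.npz',s=dp)
p=cv2.resize(p[110:310,270:470],None,fx=2.5,fy=2.5)
cv2.imwrite('pics/e.png',p[:,:,::-1])"
```

```text
d [ 49.5  -0.2 -28.2] r [-0.003 -0.004 -0.003] q [-0.54  0.36  1.59  0.48  0.71  0.74] F [-0.3 -0.4 -0.2] gap 15.7 t 16.4
```

View pics/e.png

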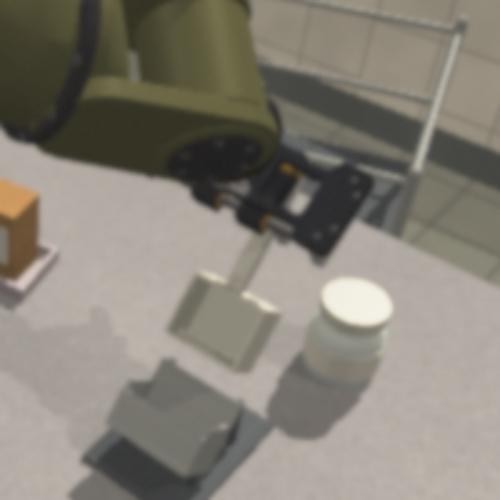

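The scoop is out of its pocket (cup at crop (222,320), clear of the holder at (175,420) and the jar at (355,330)). I'll raise it, then level it.

Call:
nudge_tcp(motion="10,0,-15,0,0,0 | 25,0,-35,0,0,0 | 40,0,-62,0,0,0 | 50,0,-95,0,0,0 | 53,0,-125,0,0,0", only="pos|wrist|finger")

```text
eef_pos: [617.3, -250.9, 327.1]
wrist_force: [-0.0, -0.0, -0.7]
finger_gap: 15.7
finger_force: 44.9
```

```bash
python3 -c "
from h import *
rel([600,-200,330],fwd(-15))"
```

```text
d [-27.  -50.9  -0.1] r [-0.004 -0.877 -0.001] q [-0.57  0.2   1.48  0.39  0.96  0.86] F [-0.  -0.  -0.7] gap 15.7 t 17.0
```

Call:
nudge_tcp(motion="-5,-20,0,0,-0.1,0 | -12,-40,0,0,-0.22,0 | -18,-60,0,0,-0.34,0 | -22,-80,0,0,-0.46,0 | -27,-100,0,0,-0.58,0", only="pos|wrist|finger")

```text
eef_pos: [595.2, -150.3, 310.9]
wrist_force: [0.3, -0.3, -0.5]
finger_gap: 15.6
finger_force: 44.9
```

```bash
python3 -c "
from h import *
rel([595,130,290],fwd(-15))"
```

```text
d [  -6.6 -280.2   39.7] r [-0.003 -0.293 -0.001] q [-0.31  0.38  1.18  0.01  1.56  1.26] F [ 0.3 -0.3 -0.5] gap 15.6 t 17.5
```

Call:
nudge_tcp(motion="0,-40,2,0,-0.08,0 | 0,-80,5,0,-0.16,0 | 0,-120,8,0,-0.24,0 | 0,-160,10,0,-0.293,0 | 0,-195,12,0,-0.293,0", only="pos|wrist|finger")

```text
eef_pos: [596.0, 46.1, 297.6]
wrist_force: [-0.3, 0.1, -1.2]
finger_gap: 15.2
finger_force: 44.9
```

```bash
python3 -c "
from h import *
rel([595,130,290],fwd(-15))"
```

```text
d [  1.1 -83.8  26.7] r [-0.004  0.     0.001] q [0.01 0.54 1.   0.01 1.87 1.58] F [-0.3  0.1 -1.2] gap 15.2 t 18.0
```

Call:
nudge_tcp(motion="0,-25,4,0,0,0 | 0,-50,8,0,0,0 | 0,-70,12,0,0,0 | 0,-84,16,0,0,0 | 0,-84,16,0,0,0", only="pos|wrist|finger")

```text
eef_pos: [591.5, 129.4, 283.2]
wrist_force: [0.7, -0.7, -0.7]
finger_gap: 15.6
finger_force: 44.9
```

Call:
nudge_tcp(motion="0,0,0,0,0,0 | 0,0,0,0,0,0 | 0,0,0,0,0,0", only="pos|wrist|finger")

```text
eef_pos: [592.0, 127.3, 284.1]
wrist_force: [0.3, 0.2, -0.8]
finger_gap: 15.5
finger_force: 44.9
```

```bash
python3 -c "
from h import *
rel([595,130,290],fwd(-15))
p,dp=manip.camera('side');q,dq=manip.camera('top');np.savez('f.npz',s=dp,t=dq)
print(p.shape)
p=cv2.resize(p[40:240,100:320],None,fx=1.8,fy=1.8);q=cv2.resize(q[80:280,100:320],None,fx=1.8,fy=1.8)
cv2.imwrite('pics/f.png',np.hstack([p,q])[:,:,::-1])"
```

```text
d [ 1.3 -2.6 12.3] r [-0.004 -0.004 -0.   ] q [0.13 0.56 1.   0.04 1.84 1.71] F [ 0.3  0.2 -0.8] gap 15.5 t 18.8
(384, 512, 3)
```

View pics/f.png

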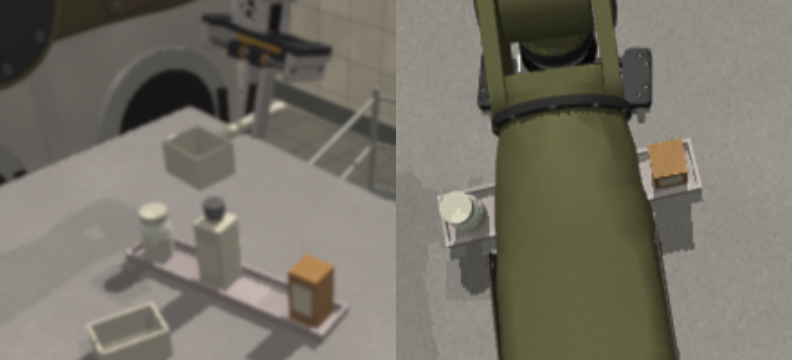

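The scoop is held mouth up above the tray (side crop cup at (199,157)), with the bottle standing at (217,250), and the neighbours and the box in place. I'll check the level numerically.

```bash
python3 -c "
from h import *
z=np.load('f.npz');P=cloud('side',z['s']);q=P[100:150,185:240].reshape(-1,3)
q=q[(abs(q[:,0]-505)<60)&(abs(q[:,1]-127)<60)&(q[:,2]>220)&(q[:,2]<340)]
print(len(q),np.percentile(q,[1,50,99],axis=0))
# plane fits of cup walls: outer (facing camera) faces
rng=np.random.default_rng(0)
for k in range(4):
  best=None
  for i in range(800):
    a=q[rng.choice(len(q),3,False)];n=np.cross(a[1]-a[0],a[2]-a[0]);l=np.linalg.norm(n)
    if l<50: continue
    n/=l;m=abs((q-a[0])@n)<1.2
    if best is None or m.sum()>best.sum(): best=m
  w=q[best];c=w.mean(0);n=np.linalg.svd(w-c)[2][2];print(len(w),c,n,'elev deg',np.degrees(np.arcsin(n[2])));q=q[~best]
"
```

```text
1133 [[471.081  89.851 266.329]
 [501.727 119.885 295.065]
 [559.926 161.255 311.743]]
272 [472.445 125.707 288.541] [-1.    -0.003 -0.014] elev deg -0.828928263360889
261 [502.786  91.726 288.985] [ 0.01  -1.    -0.012] elev deg -0.714006725343493
129 [529.184 135.149 296.599] [-0.999  0.006  0.042] elev deg 2.381771291856347
102 [508.825 159.365 296.745] [-0.041 -0.998 -0.041] elev deg -2.3722074064605843
```

```bash
python3 -c "
from cell import manip
print(manip.sign_off())"
```

```text
the job is handed in; nothing more can be done
None
```

The job is handed in at about 19 s: the bottle stands upright and released between its neighbours, and the scoop is held level to within about 1°, mouth up, about 26 cm above the counter and 10 cm from the bottle.

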